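# Start the press with the two-button box

### The arm

A 6-joint arm with a two-finger parallel gripper is mounted at the origin on a cart in front of the work surface, level with it; the furniture and walls round the work are solid. World frame = base frame: x ahead of the robot, y to its left, z up, the work surface at z = 0. Lengths are in m, angles in rad, forces in N, time in s.
With the tool pointing down it reaches from about 0.375 to 0.975 m from the base axis. Payload 3.8 kg.
Tool frame: the origin (TCP) lies at the very end of the fingers, on their centre line; the grasp point (between the pads) lies 19 mm behind it; z points along the fingers, y is the line along which they close (so a half turn about z gives the same grasp; the last joint's range is limited). The gripper opens to 85 mm and grips with 20 to 120 N. Pads are 22 mm wide; open, the fingers measure 114 mm over their backs; the gripper's body (76 mm by 85 mm) begins 54 mm behind the grasp point. The pads swing forward as they close: fully open they stand 13 mm farther back than shut.
Start: joints at [-1.203, 0.264, 1.604, -0, 1.274, -0.037], TCP at [0.266, -0.62, 0.231] pointing down, gripper open.
Joint ranges: [-2.63, 2.63], [-0.94, 2.18], [0.31, 2.57], [-1.31, 4.45], [0, 2.66], [-2.55, 2.55]. Speed limits (rad/s): [2.57, 2.57, 3.14, 3.14, 3.14, 3.14].

### API

Orientations are given as a rotation vector (axis times angle).
In Python, from workcell import read_state, read_camera, calibration, finish_job gives the robot as it stands.
- The arm moves only by the tool step_arm, never from a script. Its argument "commands" is a list of rows, each an object of numbers: "fingers": the gripper's target within -1 to 1 (shut at 1, half-way at 0, fully open at -1); "dx", "dy", "dz": the shift along the tool's x, y, z in m; "roll": the turn about the tool's z in degrees. In form: [{"fingers": .., "dx": .., "dy": .., "dz": .., "roll": ..}, ...]. A call has 1 to 8 rows; each row is the pose to reach, as a shift and turn from the pose commanded when the call began, along the tool's axes at that moment; what a row does not reach only later rows make up. A row lasts 1/8 s, in which the tool goes at most 62.5 mm and 10.7 degrees, less where a joint would pass 70% of its speed; a pose out of reach is approached as far as the arm can. A call with a gripper value outside its range is refused whole. The fingers move at their own pace and stop on an object; "squeeze" is the grip in N (left out, the last holds). Time passes only in rows, so rows that repeat a pose let the fingers close. It gives the time, the measured TCP pose, the force, the opening and the grip force at its end, in the units of the state.
- read_state(): the state, without advancing time (a new reading comes with each control period).
- read_camera(name): name is "scene" or "top" or "wrist"; returns (picture, depth): 384x512x3 uint8, blue, green, red; 384x512 float32, m along the optical axis (not along the pixel's ray), 0 where there is no reading.
- calibration(name): a dict with "intrinsics" (3x3 intrinsics, pixels), "world_to_cam" (4x4, takes a point from world to camera coordinates). Camera axes: x right, y up, looking along -z (the intrinsics and any distortion apply to the point x, -y, -z); pixel columns grow to the right and rows downward; lengths in m; the calibration is good to about 2 mm. A picture is of the moment at which its call begins: read the wrist's pose just before it. calibration takes no time and is no camera call; for the wrist camera it gives the pose at the moment of the call.
- finish_job(): hands the job in; it is judged then, once.
The state is a dict: "time": time; "q": joint angles; "joint_vel": joint speeds; "joint_torque": joint torques, N m; "tool_pos": TCP position; "tcp_rot": TCP orientation; "wrist_force": force on the tool from outside, world axes, zero at the start; "torque": the same for the moment, N m; "width": opening from 0.0 (shut) to 1.0 (fully open); "grip_force": force on a finger pad.
Only numpy, scipy, OpenCV 4.12 (cv2) and the standard library are available. Lean on these libraries where they do the work, as an engineer would, in place of code of your own. Each camera call takes 0.05 s, during which the arm holds its last target. There are 200 camera calls.

### The job

Start a press cycle from the grey two-button start box: push its clear sliding guard fully back, away from the robot, then press the two round buttons right down together, keep both down for two seconds, and let go of them. Never press one round button alone or the small square stop key between them, leave the guard open, and pick up or shift none of the things lying around the box.

Things in the scene. Friction and masses are not known exactly. Their poses are not given: they have to be found in the camera images.
- start_box: Grey start box fixed to the bench, 150x150 mm, flat deck 45 mm above the bench. Origin: centre of its underside; z up, x away from the robot (within 0.45 rad), y to the left. At x = -37 mm on the deck, in a row along y: round button (y = +31 mm), square stop key (0), round button (-31), all under the guard at the start. Rails 4 mm high run along x at y = +-57.5 mm.
- guard_lip (a point): Middle of the front (-x) face of the guard's push lip, 83 mm above the bench. The guard is a clear hood 48 (x) by 104 mm (y), top 28 mm above the deck; on its front edge an aluminium lip 104 mm wide, 4 mm thick, ribs behind, rises to 93 mm above the bench. Push this face along box +x, fingertips about 75 mm above the bench: over the buttons, whose tops are at 65 mm.
- guard (a joint): Slide of the guard along the box's +x, m: 0 = right over the buttons, 0.065 = stop, fully back. Starts between 0 and 0.012, needs about 2 N, stays where it is left. Fully back its lip stands 41 mm behind the buttons' centres.
- button_left_top (a point): Centre of the top of the left (+y) round button: black mushroom cap 28 mm across, top 20 mm above the deck (65 mm above the bench) when up. Moves with the button.
- button_right_top (a point): The same for the right (-y) round button; the two centres are 62 mm apart along the box's y.
- button_left (a joint): Travel of the left round button downwards, m: 0 = up, 0.008 = fully down. Spring return: 2 N to start it, 6 N at the bottom (so about 12 N for both).
- button_right (a joint): The same for the right round button.
- stop_key_top (a point): Centre of the top of the square stop key, black, 14x14 mm, top only 8 mm above the deck (53 mm above the bench), midway between the round buttons; its edges are 10 mm from the round caps.
- stop_key (a joint): Travel of the stop key downwards, m: 0 = up, 0.004 = fully down; spring return. Leave alone.
- timer: Bystander, loose: panel timer lying on its side, 47x84x48 mm, left of the box. Origin at the centre of its underside. Leave where it is.
- black_marker: Bystander, loose: felt marker, 127 mm long, 17 mm thick, right of the box. Origin at the centre of its underside. Leave where it is.
- carton_right: Bystander, loose: small white carton 37x66x56 mm, to the right, past the black marker. Origin at the centre of its underside. Leave where it is.
- carton_back: Bystander, loose: small white carton 37x66x56 mm, behind the box on its left. Origin at the centre of its underside. Leave where it is.
- blue_marker: Bystander, loose: felt marker, 127 mm long, 17 mm thick, behind the box. Origin at the centre of its underside. Leave where it is.
- clip_frame: Bystander, loose: white snap-in mounting frame 55x54x17 mm, in front of the box. Origin at the centre of its underside. Leave where it is.
Mind the look-alikes: they are no part of the job. What is shaped like the start_box but red is not meant.

How it is judged:
On the way, in this order (a step that is already met when the one before it is completed fails the run):
1. the guard is pushed fully back (at least 58 of 65 mm) with both round buttons still up (value of joint guard above 0.058 m and value of joint each of button_left, button_right below 0.0015 m), for 0.1 s.
2. both round buttons are held down together (more than 5 of 8 mm) for nearly two seconds, the guard being back (value of joint guard above 0.055 m and value of joint each of button_left, button_right above 0.005 m), for 1.7 s.
At the end, for the whole second after the job is handed in: The guard stands back (at least 55 of its 65 mm), both round buttons and the stop key are up again (within 1.5 mm) (value of joint guard above 0.055 m and value of joint each of button_left, button_right, stop_key below 0.0015 m); the robot touches nothing.
It fails at once if one round button is pressed alone (more than 6 mm down while the other is less than 1.5 mm down) ((value of joint button_left above 0.006 m and value of joint button_right below 0.0015 m) or (value of joint button_right above 0.006 m and value of joint button_left below 0.0015 m)).
It fails at once if the stop key is pressed (more than 2 mm) (value of joint stop_key above 0.002 m).
It fails at once if something lying around the box is picked up or shifted by more than 20 mm (distance of any of timer, black_marker, carton_right, carton_back, blue_marker, clip_frame from where it was at the start of the episode above 0.02 m).
It also fails if it takes over 48 s, if anything falls off the work surface, if the arm or the gripper's body presses on something with over 40 N, if the wrist force passes 120 N, or if a joint passes its speed limit or range.

## Working session

There is one attempt and no reset: what is moved stays moved. The work goes in short steps, Python scripts to look and compute and a tool call to move; the robot and the scene stay as the last step left them, time stands still between calls to the robot, and variables do not carry over. Pictures are saved under pics/ and viewed, at most 10 in all, crops included, and the job is handed in when it is done.

Besides the shell and the picture viewer there is one more tool, called after "Request:" as name([rows], argument=value, ...), one row to a line, values as JSON. step_arm: Moves the arm, as the interface text tells. Its arguments: {"type":"object","properties":{"commands":{"type":"array","items":{"type":"object","properties":{"fingers":{"type":"number"},"dx":{"type":"number"},"dy":{"type":"number"},"dz":{"type":"number"},"roll":{"type":"number"}}}},"squeeze":{"type":"number"}},"required":["commands"]}

```bash
mkdir -p pics; cat > h.py <<'E'
import numpy as np,cv2
from workcell import *
def snap(name,fn):
    c=calibration(name);im,d=read_camera(name);np.savez('pics/'+fn+'.npz',im=im,d=d,K=c['intrinsics'],W=c['world_to_cam']);cv2.imwrite('pics/'+fn+'.png',im);return im,d
def world(fn,u,v,z=None):
    f=np.load('pics/'+fn+'.npz');K=np.array(f['K']);W=np.array(f['W'])
    r=np.linalg.inv(K)@[u,v,1];r=np.array([r[0],-r[1],-1]);Wi=np.linalg.inv(W)
    o=Wi[:3,3];D=Wi[:3,:3]@r
    t=f['d'][int(v),int(u)] if z is None else (z-o[2])/D[2]
    return o+t*D
E
python3 - <<'E'
from h import *
print(read_state())
a,_=snap('top','top1');b,_=snap('scene','scene1')
print(calibration('top'))
E
```

```text
{'time': 0.0, 'q': array([-1.20292306e+00,  2.64780167e-01,  1.60538997e+00,  2.69737132e-05,
        1.27371358e+00, -3.69026598e-02]), 'joint_vel': array([ 4.34135484e-04,  7.23261432e-04,  3.80639885e-05, -4.25994551e-04,
        5.22190025e-04,  6.23301756e-04]), 'joint_torque': array([-9.88131760e-04, -5.15113771e+01, -3.67317331e+01, -2.13405915e-04,
        1.29055709e-02, -1.08384708e-05]), 'tool_pos': array([ 0.26556075, -0.61975679,  0.22993522]), 'tcp_rot': array([-3.07525541e+00, -6.31021509e-01,  5.52488961e-04]), 'wrist_force': array([ 0.08244192, -0.95128016,  0.14266368]), 'torque': array([-0.02621132, -0.03957413, -0.03627049]), 'grip_force': 0.0, 'width': 0.9999586031843112}
{'intrinsics': array([[351.41574927,   0.        , 255.2248291 ],
       [  0.        , 351.41574927, 191.65505124],
       [  0.        ,   0.        ,   1.        ]]), 'world_to_cam': array([[ 0.02208906, -0.99974136,  0.00541176,  0.0583517 ],
       [ 0.98376672,  0.0226997 ,  0.17801059, -0.57811423],
       [-0.17808739,  0.00139182,  0.98401369, -0.86399039],
       [ 0.        ,  0.        ,  0.        ,  1.        ]])}
```

View pics/top1.png

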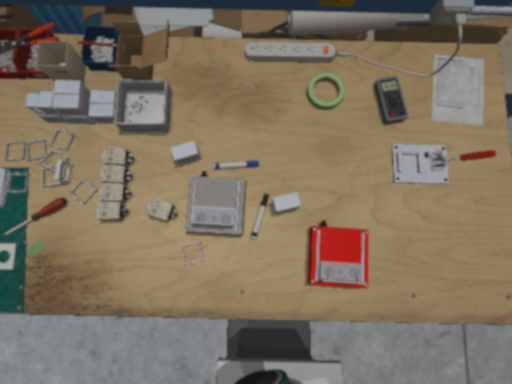

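View pics/scene1.png

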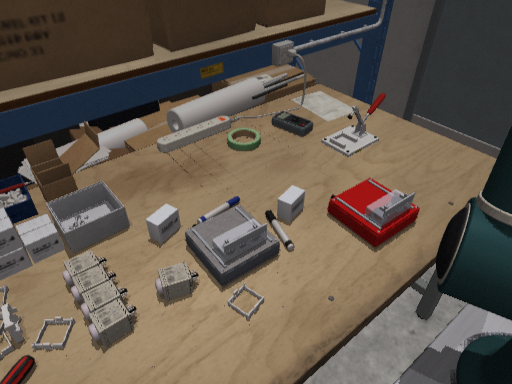

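The grey box is at about (216,206) in the top picture and (232,243) in the scene picture. The red look-alike is at (339,257) in the top picture. Next I'll enlarge the grey box.

```bash
python3 - <<'E'
from h import *
f=np.load('pics/top1.npz');im=f['im']
c=cv2.resize(im[165:250,170:290],None,fx=6,fy=6,interpolation=cv2.INTER_CUBIC);cv2.imwrite('pics/c1.png',c)
d=f['d'];m=[]
for v in range(165,250):
  for u in range(175,260):
    p=world('top1',u,v); m.append((u,v,*p))
m=np.array(m)
k=m[(m[:,4]>.038)&(m[:,4]<.052)&(m[:,0]>183)&(m[:,0]<250)]
r=cv2.minAreaRect((k[:,2:4]*1000).astype(np.float32));print(len(k),r,np.median(k[:,4]))
for n,s in dict(all=m).items():
  h=s[s[:,4]>.08];print(h[:40])
E
```

```text
2313 ((541.5740356445312, 174.3497314453125), (148.28904724121094, 147.74273681640625), 88.19546508789062) 0.04398169674020924
[[2.47000000e+02 1.70000000e+02 4.13574806e-01 7.26621509e-02
  9.52773043e-01]
 [2.15000000e+02 1.72000000e+02 4.13574806e-01 7.26621509e-02
  9.52773043e-01]
 [1.99000000e+02 1.77000000e+02 4.13574806e-01 7.26621509e-02
  9.52773043e-01]
 [1.84000000e+02 1.84000000e+02 4.13574806e-01 7.26621509e-02
  9.52773043e-01]
 [2.01000000e+02 1.89000000e+02 4.13574806e-01 7.26621509e-02
  9.52773043e-01]
 [2.55000000e+02 1.89000000e+02 4.13574806e-01 7.26621509e-02
  9.52773043e-01]
 [1.91000000e+02 1.95000000e+02 4.13574806e-01 7.26621509e-02
  9.52773043e-01]
 [2.16000000e+02 1.97000000e+02 4.13574806e-01 7.26621509e-02
  9.52773043e-01]
 [2.06000000e+02 1.98000000e+02 4.13574806e-01 7.26621509e-02
  9.52773043e-01]
 [1.95000000e+02 2.00000000e+02 4.13574806e-01 7.26621509e-02
  9.52773043e-01]
 [2.31000000e+02 2.01000000e+02 4.13574806e-01 7.26621509e-02
  9.52773043e-01]
 [2.05000000e+02 2.02000000e+02 4.13574806e-01 7.26621509e-02
  9.52773043e-01]
 [2.30000000e
[... 1527 characters left out ...]
1000000e+02 4.92832053e-01 2.27402342e-01
  9.04675819e-02]
 [1.97000000e+02 2.21000000e+02 4.93284353e-01 2.12904898e-01
  8.91708303e-02]
 [1.98000000e+02 2.21000000e+02 4.93405192e-01 2.10562434e-01
  8.84636857e-02]
 [2.26000000e+02 2.21000000e+02 4.94878348e-01 1.41656441e-01
  8.93504457e-02]
 [1.91000000e+02 2.22000000e+02 4.90255042e-01 2.27019080e-01
  9.18576307e-02]
 [1.92000000e+02 2.22000000e+02 4.90402515e-01 2.24755638e-01
  9.08232545e-02]
 [1.93000000e+02 2.22000000e+02 4.90112997e-01 2.21635428e-01
  9.46895575e-02]
 [1.94000000e+02 2.22000000e+02 4.90437316e-01 2.19712426e-01
  9.16734413e-02]
 [1.95000000e+02 2.22000000e+02 4.90552720e-01 2.17378724e-01
  9.10004936e-02]]
```

View pics/c1.png

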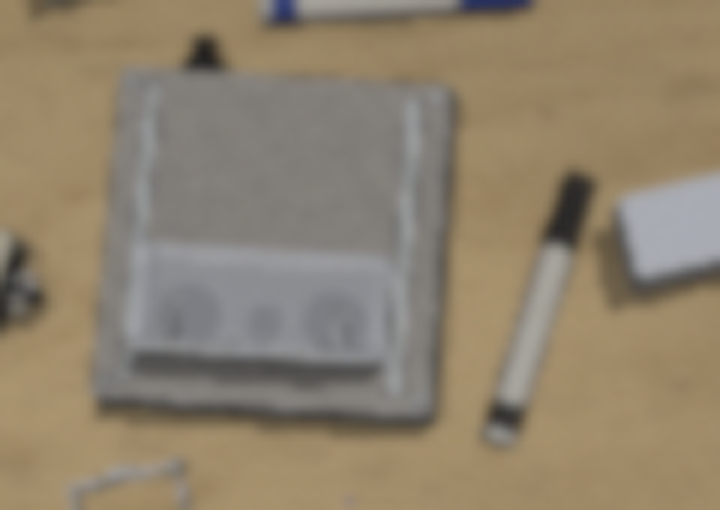

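The box centre is about (0.542, 0.174) with a yaw of about -2°. I'll move above it and aim the tool.

Request:
step_arm([
  {"dx":0.25,"dy":-0.325,"fingers":-0.13},
  {"dx":0.25,"dy":-0.325,"fingers":-0.13},
  {"dx":0.25,"dy":-0.325,"fingers":-0.13},
  {"dx":0.25,"dy":-0.325,"fingers":-0.13},
  {"dx":0.25,"dy":-0.325,"fingers":-0.13},
  {"dx":0.25,"dy":-0.325,"fingers":-0.13},
  {"dx":0.25,"dy":-0.325,"fingers":-0.13},
  {"dx":0.25,"dy":-0.325,"fingers":-0.13},
])

```text
invalid input
```

Request:
step_arm([
  {"dx":0.25,"dy":-0.329,"roll":25,"fingers":-0.13},
  {"dx":0.25,"dy":-0.329,"roll":25,"fingers":-0.13},
  {"dx":0.25,"dy":-0.329,"roll":25,"fingers":-0.13},
  {"dx":0.25,"dy":-0.329,"roll":25,"fingers":-0.13},
  {"dx":0.25,"dy":-0.329,"roll":25,"fingers":-0.13},
  {"dx":0.25,"dy":-0.329,"roll":25,"fingers":-0.13},
  {"dx":0.25,"dy":-0.329,"roll":25,"fingers":-0.13},
  {"dx":0.25,"dy":-0.329,"roll":25,"fingers":-0.13},
])

```text
invalid input
```

```bash
python3 - <<'E'
from h import *
s=read_state();print(s['time'],s['q'],s['tool_pos'],s['tcp_rot'],s['width'],s['wrist_force'])
snap('wrist','w1')
E
```

```text
0.1 [-1.20292431e+00  2.64679822e-01  1.60528491e+00 -1.33158814e-05
  1.27370294e+00 -3.69066049e-02] [ 0.26556909 -0.61981801  0.23005954] [-3.07546579e+00 -6.31087966e-01  5.56279504e-04] 1.0020962789563088 [1.0473085  0.11092553 0.29735143]
```

View pics/w1.png

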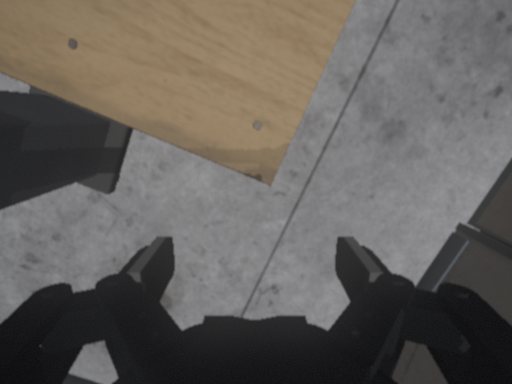

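The move was refused, so the arm hasn't moved. The wrist picture shows the fingertips at about (165,240) and (345,240), with tool +x pointing up. I'll retry with every field filled in.

Request:
step_arm([
  {"dx":0.25,"dy":-0.325,"dz":0,"roll":0,"fingers":-0.13},
  {"dx":0.25,"dy":-0.325,"dz":0,"roll":0,"fingers":-0.13},
  {"dx":0.25,"dy":-0.325,"dz":0,"roll":0,"fingers":-0.13},
  {"dx":0.25,"dy":-0.325,"dz":0,"roll":0,"fingers":-0.13},
  {"dx":0.25,"dy":-0.325,"dz":0,"roll":0,"fingers":-0.13},
  {"dx":0.25,"dy":-0.325,"dz":0,"roll":0,"fingers":-0.13},
  {"dx":0.25,"dy":-0.325,"dz":0,"roll":0,"fingers":-0.13},
  {"dx":0.25,"dy":-0.325,"dz":0,"roll":0,"fingers":-0.13},
], squeeze=30)

```text
time: 1.15
tool_pos: [0.3678, -0.2212, 0.2311]
tcp_rot: [-3.076, -0.638, -0.0]
wrist_force: [-0.1, 0.3, 0.4]
width: 0.565
grip_force: 0.0
```

Request:
step_arm([
  {"dx":0.25,"dy":-0.328,"dz":0,"roll":25,"fingers":-0.13},
  {"dx":0.25,"dy":-0.328,"dz":0,"roll":25,"fingers":-0.13},
  {"dx":0.25,"dy":-0.328,"dz":0,"roll":25,"fingers":-0.13},
  {"dx":0.25,"dy":-0.328,"dz":0,"roll":25,"fingers":-0.13},
  {"dx":0.25,"dy":-0.328,"dz":0,"roll":25,"fingers":-0.13},
  {"dx":0.25,"dy":-0.328,"dz":0,"roll":25,"fingers":-0.13},
  {"dx":0.25,"dy":-0.328,"dz":0,"roll":25,"fingers":-0.13},
  {"dx":0.25,"dy":-0.328,"dz":0,"roll":25,"fingers":-0.13},
])

```text
time: 2.15
tool_pos: [0.4694, 0.1793, 0.231]
tcp_rot: [-3.141, 0.043, 0.0]
wrist_force: [0.0, -0.8, -0.4]
width: 0.566
grip_force: 0.0
```

```bash
python3 - <<'E'
from h import *
s=read_state();print(s['time'],s['q'],s['joint_vel'],s['tool_pos'],s['tcp_rot'],s['width'],s['wrist_force'])
snap('wrist','w2')
E
```

```text
2.15 [ 3.15029551e-01 -6.57185499e-02  1.96510126e+00  3.84880646e-04
  1.24216440e+00  1.91290961e+00] [-0.06089716 -0.032975    0.04218501 -0.03725253  0.02976554 -0.02997327] [0.46939664 0.17929002 0.2309539 ] [-3.14094249e+00  4.27319283e-02  1.16930041e-04] 0.5657093826567245 [ 0.04649076 -0.80645182 -0.41034427]
```

View pics/w2.png

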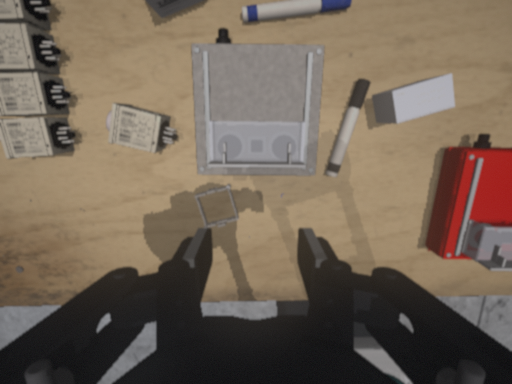

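The wrist view shows the grey box with its buttons at about (229,146) and (292,146). The lip is at row ~163, and the fingertips are at (205,232) and (306,232). I'll enlarge it to measure.

```bash
python3 - <<'E'
from h import *
f=np.load('pics/w2.npz');im=f['im']
cv2.imwrite('pics/c2.png',cv2.resize(im[35:185,185:335],None,fx=4,fy=4,interpolation=cv2.INTER_CUBIC))
k=[]
for v in range(35,185):
  for u in range(185,335):
    p=world('w2',u,v)
    if .035<p[2]<.055:k.append(p)
k=np.array(k);print(len(k),np.median(k[:,2]));print(cv2.minAreaRect((k[:,:2]*1000).astype(np.float32)))
E
```

```text
12032 0.04622387908615366
((544.6740112304688, 175.4755401611328), (150.37411499023438, 155.18984985351562), 87.84400939941406)
```

View pics/c2.png

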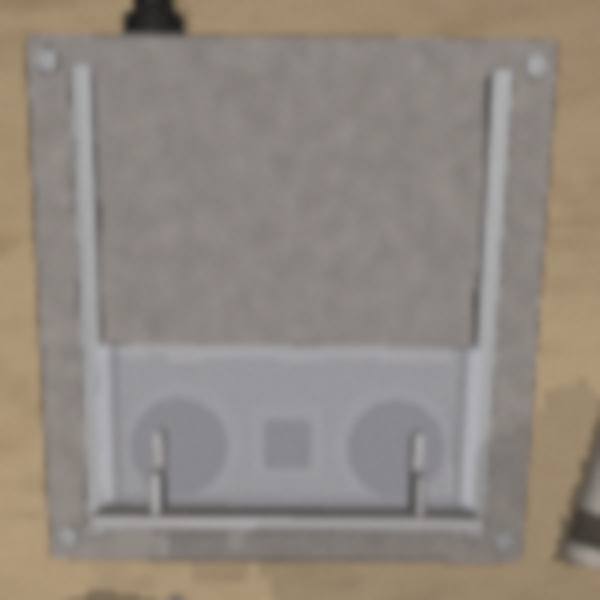

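```bash
python3 - <<'E'
from h import *
w=lambda x,y,z:world('w2',185+(x+.5)/4-.5,35+(y+.5)/4-.5,z)[:2].round(4)
P=[w(*c,.045) for c in((28,37),(556,42),(520,562),(50,558))]
print('corners',P,'ctr',np.mean(P,0),[np.degrees(np.arctan2(*(a-b)[::-1])) for a,b in((P[0],P[3]),(P[1],P[2]),(P[1],P[0]),(P[2],P[3]))])
L=w(180,445,.065);R=w(396,445,.065);print('btn',L,R,(L+R)/2,np.linalg.norm(L-R),'stop',w(288,444,.053))
print('lip',w(90,527,.093),w(480,527,.093))
y=-.0345;x=np.array([np.cos(y),np.sin(y)])
print('btn from ctr',np.mean(P,0)-.037*x)
E
```

```text
corners [array([0.6165, 0.2452]), array([0.6112, 0.1004]), array([0.4658, 0.1056]), array([0.471 , 0.2515])] ctr [0.541125 0.175675] [np.float64(-2.4792995614226596), np.float64(-2.048219585907495), np.float64(-92.09621636931723), np.float64(-92.04120627545501)]
btn [0.5066 0.2074] [0.505  0.1462] [0.5058 0.1768] 0.06122091146005588 stop [0.5049 0.1768]
lip [0.4887 0.2296] [0.4859 0.127 ]
btn from ctr [0.50414702 0.17695125]
```

```bash
python3 - <<'E'
from h import *
f=np.load('pics/w2.npz')
for v in range(226,250,3): print(v,[(u,*(world('w2',u,v)*1000).round(0)) if f['d'][v,u]<.4 else 0 for u in(200,204,208,212,299,303,307,312)])
E
```

```text
226 [0, (204, np.float64(389.0), np.float64(255.0), np.float64(15.0)), (208, np.float64(389.0), np.float64(249.0), np.float64(14.0)), 0, 0, 0, 0, 0]
229 [(200, np.float64(481.0), np.float64(208.0), np.float64(243.0)), (204, np.float64(481.0), np.float64(207.0), np.float64(241.0)), (208, np.float64(481.0), np.float64(205.0), np.float64(241.0)), 0, (299, np.float64(479.0), np.float64(156.0), np.float64(240.0)), (303, np.float64(479.0), np.float64(154.0), np.float64(242.0)), (307, np.float64(480.0), np.float64(152.0), np.float64(242.0)), (312, np.float64(479.0), np.float64(149.0), np.float64(242.0))]
232 [(200, np.float64(481.0), np.float64(208.0), np.float64(245.0)), (204, np.float64(480.0), np.float64(206.0), np.float64(244.0)), (208, np.float64(480.0), np.float64(204.0), np.float64(245.0)), 0, (299, np.float64(477.0), np.float64(156.0), np.float64(240.0)), (303, np.float64(480.0), np.float64(155.0), np.float64(246.0)), (307, np.float64(479.0), np.float64(153.0), np.float64(245.0)), (312, np.float64(479.0), np.float64(150.0), np.float64(246.0))]
235 [(200, np.float64(481.0), np.float6
[... 1601 characters left out ...]
.float64(476.0), np.float64(156.0), np.float64(253.0)), (307, np.float64(479.0), np.float64(155.0), np.float64(259.0)), (312, np.float64(479.0), np.float64(153.0), np.float64(259.0))]
247 [(200, np.float64(480.0), np.float64(205.0), np.float64(261.0)), (204, np.float64(479.0), np.float64(204.0), np.float64(258.0)), (208, np.float64(473.0), np.float64(204.0), np.float64(247.0)), (212, np.float64(467.0), np.float64(204.0), np.float64(235.0)), (299, np.float64(469.0), np.float64(156.0), np.float64(242.0)), (303, np.float64(474.0), np.float64(156.0), np.float64(252.0)), (307, np.float64(479.0), np.float64(156.0), np.float64(262.0)), (312, np.float64(479.0), np.float64(153.0), np.float64(262.0))]
```

Request:
step_arm([
  {"dx":-0.016,"dy":0.002,"dz":0.06,"roll":0.5,"fingers":-0.13},
  {"dx":-0.016,"dy":0.002,"dz":0.1,"roll":0.5,"fingers":-0.13},
  {"dx":-0.016,"dy":0.002,"dz":0.13,"roll":0.5,"fingers":-0.13},
  {"dx":-0.016,"dy":0.002,"dz":0.15,"roll":0.5,"fingers":-0.13},
  {"dx":-0.016,"dy":0.002,"dz":0.157,"roll":0.5,"fingers":-0.13},
  {"dx":-0.016,"dy":0.002,"dz":0.157,"roll":0.5,"fingers":-0.13},
  {"dx":-0.016,"dy":0.002,"dz":0.157,"roll":0.5,"fingers":-0.13},
])

```text
time: 3.08
tool_pos: [0.4533, 0.175, 0.0754]
tcp_rot: [-3.14, 0.064, -0.003]
wrist_force: [0.1, -0.2, -0.8]
width: 0.566
grip_force: 0.0
```

Request:
step_arm([
  {"dx":0,"dy":-0.004,"dz":0.007,"roll":0,"fingers":-0.13},
  {"dx":0.01,"dy":-0.004,"dz":0.007,"roll":0,"fingers":-0.13},
  {"dx":0.02,"dy":-0.004,"dz":0.007,"roll":0,"fingers":-0.13},
  {"dx":0.03,"dy":-0.004,"dz":0.007,"roll":0,"fingers":-0.13},
  {"dx":0.04,"dy":-0.004,"dz":0.007,"roll":0,"fingers":-0.13},
  {"dx":0.05,"dy":-0.004,"dz":0.007,"roll":0,"fingers":-0.13},
  {"dx":0.06,"dy":-0.004,"dz":0.007,"roll":0,"fingers":-0.13},
  {"dx":0.07,"dy":-0.004,"dz":0.007,"roll":0,"fingers":-0.13},
])

```text
time: 4.08
tool_pos: [0.5229, 0.1764, 0.0672]
tcp_rot: [-3.141, 0.063, 0.0]
wrist_force: [-0.9, 1.1, 0.6]
width: 0.563
grip_force: 0.9
```

Request:
step_arm([
  {"dx":0.005,"dy":0,"dz":0,"roll":0,"fingers":-0.13},
  {"dx":0.008,"dy":0,"dz":0,"roll":0,"fingers":-0.13},
  {"dx":0.01,"dy":0,"dz":0,"roll":0,"fingers":-0.13},
  {"dx":0.01,"dy":0,"dz":0,"roll":0,"fingers":-0.13},
])

```text
time: 4.58
tool_pos: [0.5325, 0.1759, 0.0673]
tcp_rot: [3.141, -0.063, 0.001]
wrist_force: [-0.3, 0.8, -1.0]
width: 0.562
grip_force: 0.1
```

Request:
step_arm([
  {"dx":0.002,"dy":0,"dz":0,"roll":0,"fingers":-0.13},
  {"dx":0.003,"dy":0,"dz":0,"roll":0,"fingers":-0.13},
  {"dx":0.003,"dy":0,"dz":0,"roll":0,"fingers":-0.13},
])

```text
time: 4.95
tool_pos: [0.5352, 0.1757, 0.0673]
tcp_rot: [3.141, -0.063, -0.0]
wrist_force: [-2.9, -0.7, -0.3]
width: 0.563
grip_force: 0.9
```

```bash
python3 - <<'E'
from h import *
s=read_state();print(s['time'],s['tool_pos'],s['width'],s['wrist_force'])
im,d=snap('wrist','w3')
cv2.imwrite('pics/c3.png',cv2.resize(im[60:320,110:400],None,fx=2,fy=2))
E
```

```text
4.95 [0.53515717 0.17574809 0.06726552] 0.563133689032976 [-2.85547939 -0.67965152 -0.2841896 ]
```

View pics/c3.png

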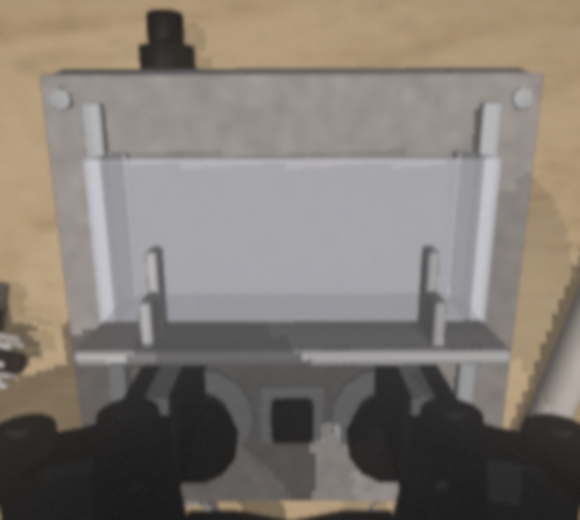

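The guard has slid back, with its lip at crop row ~356. The buttons are exposed and the fingers are over them. I'll keep pushing until I feel the stop.

Request:
step_arm([
  {"dx":0.002,"dy":0,"dz":0,"roll":0,"fingers":-0.13},
  {"dx":0.003,"dy":0,"dz":0,"roll":0,"fingers":-0.13},
  {"dx":0.003,"dy":0,"dz":0,"roll":0,"fingers":-0.13},
])

```text
time: 5.38
tool_pos: [0.5352, 0.1758, 0.0672]
tcp_rot: [3.14, -0.063, -0.01]
wrist_force: [-10.1, 0.3, 8.6]
width: 0.565
grip_force: 5.5
```

The stop is reached: the force is -10 N and the tool holds at x=0.5352. I'll back off to the button line.

Request:
step_arm([
  {"dx":-0.015,"dy":0,"dz":-0.002,"roll":0,"fingers":-0.13},
  {"dx":-0.033,"dy":0,"dz":-0.002,"roll":0,"fingers":-0.13},
  {"dx":-0.033,"dy":0,"dz":-0.002,"roll":0,"fingers":-0.13},
  {"dx":-0.033,"dy":0,"dz":-0.002,"roll":0,"fingers":-0.13},
])

```text
time: 5.88
tool_pos: [0.5056, 0.1772, 0.0696]
tcp_rot: [-3.141, 0.063, -0.002]
wrist_force: [1.2, -0.2, 0.1]
width: 0.563
grip_force: 0.0
```

```bash
python3 - <<'E'
from h import *
s=read_state();print(s['time'],s['tool_pos'],s['width'],s['wrist_force'])
im,d=snap('wrist','w4')
cv2.imwrite('pics/c4.png',cv2.resize(im[60:320,110:400],None,fx=2,fy=2))
E
```

```text
5.875 [0.50564648 0.17718159 0.06955721] 0.5632934747764154 [ 1.23776101 -0.20486831  0.1492213 ]
```

View pics/c4.png

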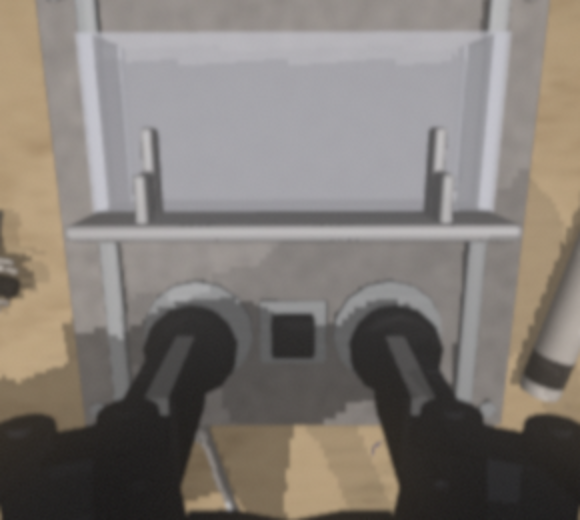

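The guard stands back, and the fingers sit symmetrically over both caps, at about (190,345) and (395,345). The stop key at (293,335) is clear. I'll press down.

Request:
step_arm([
  {"dx":0,"dy":0,"dz":0.004,"roll":0,"fingers":-0.13},
  {"dx":0,"dy":0,"dz":0.008,"roll":0,"fingers":-0.13},
  {"dx":0,"dy":0,"dz":0.011,"roll":0,"fingers":-0.13},
  {"dx":0,"dy":0,"dz":0.014,"roll":0,"fingers":-0.13},
  {"dx":0,"dy":0,"dz":0.014,"roll":0,"fingers":-0.13},
])

```text
time: 6.55
tool_pos: [0.5058, 0.1771, 0.0562]
tcp_rot: [3.141, -0.063, 0.001]
wrist_force: [-2.5, -1.4, 9.4]
width: 0.562
grip_force: 4.8
```

Request:
step_arm([
  {"dx":0,"dy":0,"dz":0.002,"roll":0,"fingers":-0.13},
  {"dx":0,"dy":0,"dz":0.004,"roll":0,"fingers":-0.13},
  {"dx":0,"dy":0,"dz":0.004,"roll":0,"fingers":-0.13},
])

```text
time: 6.92
tool_pos: [0.5059, 0.1771, 0.0542]
tcp_rot: [3.141, -0.063, 0.0]
wrist_force: [-8.2, -2.5, 22.2]
width: 0.568
grip_force: 10.7
```

The force is 22 N against the 12 N needed and the tool has stopped short, so the buttons have bottomed. I'll hold with slightly more push.

Request:
step_arm([
  {"dx":0,"dy":0,"dz":0.001,"roll":0,"fingers":-0.13},
  {"dx":0,"dy":0,"dz":0.001,"roll":0,"fingers":-0.13},
  {"dx":0,"dy":0,"dz":0.001,"roll":0,"fingers":-0.13},
  {"dx":0,"dy":0,"dz":0.001,"roll":0,"fingers":-0.13},
  {"dx":0,"dy":0,"dz":0.001,"roll":0,"fingers":-0.13},
  {"dx":0,"dy":0,"dz":0.001,"roll":0,"fingers":-0.13},
  {"dx":0,"dy":0,"dz":0.001,"roll":0,"fingers":-0.13},
  {"dx":0,"dy":0,"dz":0.001,"roll":0,"fingers":-0.13},
])

```text
time: 7.92
tool_pos: [0.5059, 0.1772, 0.0541]
tcp_rot: [3.141, -0.063, 0.0]
wrist_force: [-10.7, -2.6, 28.3]
width: 0.565
grip_force: 13.7
```

```bash
python3 - <<'E'
from h import *
s=read_state();print(s['time'],s['tool_pos'],s['width'],s['wrist_force'],s['torque'])
im,d=snap('wrist','w5')
cv2.imwrite('pics/c5.png',cv2.resize(im[60:320,110:400],None,fx=2,fy=2))
E
```

```text
7.925 [0.50594343 0.17716445 0.05408437] 0.5649464803160239 [-10.74570219  -2.59832689  28.31925229] [-0.5902956   1.78010065 -0.02973188]
```

View pics/c5.png

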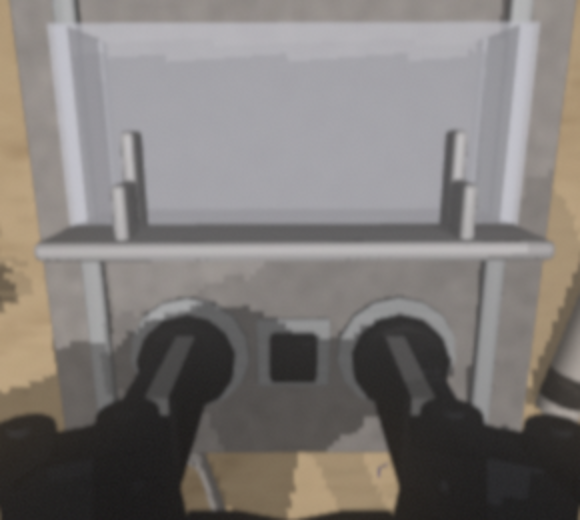

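Both caps are down, and the forces match both buttons being at the bottom. I'll finish the hold, then lift straight up.

Request:
step_arm([
  {"dx":0,"dy":0,"dz":0,"roll":0,"fingers":-0.13},
  {"dx":0,"dy":0,"dz":0,"roll":0,"fingers":-0.13},
  {"dx":0,"dy":0,"dz":0,"roll":0,"fingers":-0.13},
  {"dx":0,"dy":0,"dz":0,"roll":0,"fingers":-0.13},
  {"dx":0,"dy":0,"dz":0,"roll":0,"fingers":-0.13},
  {"dx":0,"dy":0,"dz":0,"roll":0,"fingers":-0.13},
  {"dx":0,"dy":0,"dz":0,"roll":0,"fingers":-0.13},
  {"dx":0,"dy":0,"dz":0,"roll":0,"fingers":-0.13},
])

```text
time: 8.98
tool_pos: [0.506, 0.1772, 0.0541]
tcp_rot: [3.141, -0.063, 0.0]
wrist_force: [-11.0, -3.9, 27.4]
width: 0.565
grip_force: 13.7
```

Request:
step_arm([
  {"dx":0,"dy":0,"dz":0,"roll":0,"fingers":-0.13},
  {"dx":0,"dy":0,"dz":0,"roll":0,"fingers":-0.13},
  {"dx":0,"dy":0,"dz":-0.02,"roll":0,"fingers":-0.13},
  {"dx":0,"dy":0,"dz":-0.06,"roll":0,"fingers":-0.13},
  {"dx":0,"dy":0,"dz":-0.12,"roll":0,"fingers":-0.13},
  {"dx":0,"dy":0,"dz":-0.16,"roll":0,"fingers":-0.13},
  {"dx":0,"dy":0,"dz":-0.16,"roll":0,"fingers":-0.13},
  {"dx":0,"dy":0,"dz":-0.16,"roll":0,"fingers":-0.13},
])

```text
time: 9.98
tool_pos: [0.5047, 0.1769, 0.2092]
tcp_rot: [3.141, -0.063, -0.002]
wrist_force: [-0.8, -0.4, -0.8]
width: 0.561
grip_force: 0.0
```

```bash
python3 - <<'E'
from h import *
s=read_state();print(s['time'],s['tool_pos'],s['wrist_force'])
im,d=snap('wrist','w6')
E
```

```text
9.975 [0.50474465 0.17685813 0.20922721] [-0.79768085 -0.42522012 -0.84727225]
```

View pics/w6.png

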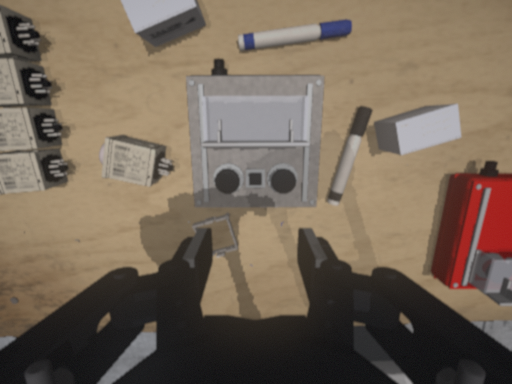

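The guard is back with its lip at row ~145, the buttons at (228,180) and (282,180) are released, and nothing around the box has moved. I'm handing in the job.

```bash
python3 -c "
from workcell import *
print(finish_job())"
```

```text
the job is handed in; nothing more can be done
None
```

I handed the job in at about 10 s of the 48 s allowed: the guard is fully back and both round buttons were held down together for about 2 s, then released, with the stop key and everything around the box left alone; the hand-in gave no pass or fail result.

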